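# Pack the board markers and erasers into the canister and lid it

## Task

We are clearing this desk for the move: pull every board marker out of the wooden stand and lift every round eraser out of its moulded tray, and put them all into the round storage canister. Then put the lid on the canister so that it sits fully home and level. The glue stick stays in the stand, and the other things on the desk stay where they are.

Things in the scene. Friction and masses are not known exactly. Their poses are not given: they have to be found in the camera images.
- canister: Round wood-grain storage canister standing fixed on the desk, open at the top: outer diameter 158 mm, height 180 mm, wall 6 mm (inside 146 mm across), floor 6 mm. Origin at the centre of its underside, z up.
- canister_rim (a point): Centre of the canister's mouth, at the height of the rim (180 mm above the desk).
- lid: The canister's loose round lid, 0.2 kg: a plug 138 mm wide and 8 mm deep that drops into the mouth, on it a disc 164 mm wide, 7 mm thick, that rests on the rim; in the middle a round steel knob 26 mm in diameter, 15 to 46 mm above the origin. Origin: centre of the plug's underside, z up. Starts plug down on the desk; seated, its origin is 8 mm below the rim.
- stand: Marker stand fixed on the desk: a light wooden block 106 mm (x) by 144 mm (y), 66 mm high, with six round wells 25 mm wide and 56 mm deep (floor 10 mm above the desk) in two rows of three: at x = -28 and +28 mm, y = -46, 0 and +46 mm. Origin at the centre of its underside.
- tray: Moulded-pulp packing tray fixed on the desk, 96 mm (x) by 172 mm (y), 26 mm high, with a 108 by 184 mm flange 4 mm thick at its foot, and two round recesses 60 mm wide and 17 mm deep (floor 9 mm above the desk) at y = -40 and +40 mm. Origin at the centre of its underside.
- marker0: Board marker, white with a black cap, 120 mm long, barrel 18 mm in diameter, cap 19 mm, with a hexagonal collar (21 mm over flats) 70 to 76 mm above the foot that stops it rolling; 25 g. Origin at the centre of its foot, z along it towards the cap. All are alike; 3 to 5 are present, each standing cap up in a well of the stand.
- marker1: Board marker, white with a black cap, 120 mm long, barrel 18 mm in diameter, cap 19 mm, with a hexagonal collar (21 mm over flats) 70 to 76 mm above the foot that stops it rolling; 25 g. Origin at the centre of its foot, z along it towards the cap. All are alike; 3 to 5 are present, each standing cap up in a well of the stand.
- marker2: Board marker, white with a black cap, 120 mm long, barrel 18 mm in diameter, cap 19 mm, with a hexagonal collar (21 mm over flats) 70 to 76 mm above the foot that stops it rolling; 25 g. Origin at the centre of its foot, z along it towards the cap. All are alike; 3 to 5 are present, each standing cap up in a well of the stand.
- marker3: Board marker, white with a black cap, 120 mm long, barrel 18 mm in diameter, cap 19 mm, with a hexagonal collar (21 mm over flats) 70 to 76 mm above the foot that stops it rolling; 25 g. Origin at the centre of its foot, z along it towards the cap. All are alike; 3 to 5 are present, each standing cap up in a well of the stand.
- marker4: Board marker, white with a black cap, 120 mm long, barrel 18 mm in diameter, cap 19 mm, with a hexagonal collar (21 mm over flats) 70 to 76 mm above the foot that stops it rolling; 25 g. Origin at the centre of its foot, z along it towards the cap. All are alike; 3 to 5 are present, each standing cap up in a well of the stand.
- eraser0: Round grey board eraser, 60 g: pad 53 mm in diameter and 17 mm high, above it a round grip 30 mm in diameter up to 45 mm. Origin at the centre of the pad's underside, z up. It starts pad down in a recess of the tray, its grip above the tray. One or two are present.
- eraser1: Round grey board eraser, 60 g: pad 53 mm in diameter and 17 mm high, above it a round grip 30 mm in diameter up to 45 mm. Origin at the centre of the pad's underside, z up. It starts pad down in a recess of the tray, its grip above the tray. One or two are present.
- glue_stick: Bystander, to be left where it is: short thick all-white glue stick, 22 mm in diameter and 92 mm high, standing in one of the wells among the markers (shorter than they are, and without collar or dark cap). Origin at the centre of its foot.
- mug: Bystander, to be left where it is: white mug, 80 mm in diameter, 92 mm high, its handle at its +y side. Origin at the centre of its underside.
- tape_roll: Bystander, to be left where it is: roll of packing tape lying flat, 92 mm in diameter, 24 mm high. Origin at the centre of its underside.
- stapler: Bystander, to be left where it is: grey and black stapler, 130 mm long (x), 34 mm wide, about 60 mm high. Origin at the centre of its underside.
Things that resemble listed ones, but are neither listed nor needed, are in the scene too. Leave any green or yellow look-alike of the marker2 alone.

How it is judged (in metres and radians):
On the way, in this order (a step that is already met when the one before it is completed fails the run):
1. all markers and erasers are in the canister (horizontal distance between each of marker0, marker1, marker2, marker3, marker4, eraser0, eraser1 and canister below 0.076 m and height (world z) of each of marker0, marker1, marker2, marker3, marker4, eraser0, eraser1 below 0.165 m), for 0.2 s.
2. the lid sits fully home and level on the canister (horizontal distance between lid and canister below 0.007 m and z of lid in the frame of canister_rim between -0.0115 and -0.0055 m and angle between lid's own z axis and vertical below 0.035 rad), for 0.2 s.
At the end, for the whole second after the job is handed in: Every marker and eraser present is inside the canister (foot within 76 mm of its axis and below 165 mm), and the lid is seated: within 7 mm of the canister's axis, its origin 5.5 to 11.5 mm below the rim, tilted less than 0.035 rad (2 degrees), and at rest (all of step 1 and all of step 2 and linear speed of lid below 0.02 m/s); the robot touches nothing.
It fails at once if the glue stick is taken out of the stand or moved more than 40 mm (distance of glue_stick from where it was at the start of the episode above 0.04 m).
It fails at once if another thing on the desk is moved more than 50 mm (distance of any of mug, tape_roll, stapler from where it was at the start of the episode above 0.05 m).
Of marker0, marker1, marker2, marker3, marker4 only 3 to 5 are there at a start; the rules pass over those that are not, and their reading is None.
Of eraser0, eraser1 only 1 to 2 are there at a start; the rules pass over those that are not, and their reading is None.
At some moment in a run one of lid may be knocked a few centimetres aside while the robot is not near it.
Once in a run the grip may slacken for a moment while it holds something.
It also fails if it takes over 210 s, if anything falls off the work surface, if the arm or the gripper's body presses on something with over 40 N, if the wrist force passes 120 N, or if a joint passes its speed limit or range.

## Robot

A 6-joint arm with a two-finger parallel gripper is mounted at the origin on the work surface. World frame = base frame: x ahead of the robot, y to its left, z up, the work surface at z = 0. Lengths are in mm, angles in rad, forces in N, time in s.
With the tool pointing down it reaches from about 300 to 775 mm from the base axis. Payload 14.6 kg.
Tool frame: the origin (TCP) lies on the centre line of the jaws, within the pads' length; the fingertips stand 19 mm ahead of it and the grasp point (between the pads) is the TCP (bot.tip_reach is the distance from the TCP to the fingertips, in mm); z points along the fingers, y is the line along which they close (so a half turn about z gives the same grasp; the last joint's range is limited). The gripper opens to 85 mm and grips with 20 to 120 N. Pads are 22 mm wide; open, the fingers measure 114 mm over their backs; the gripper's body (76 mm by 85 mm) begins 54 mm behind the grasp point. The pads swing forward as they close: fully open they stand 13 mm farther back than shut.
Start: joints at [-1.286, 0.3, 1.521, -0, 1.321, -0.067], TCP at [189.516, -516.307, 250.281] pointing down, gripper open.
Joint ranges: [-3.03, 3.03], [-0.79, 2.21], [0.23, 2.52], [-1.04, 4.18], [0, 3.07], [-2.55, 2.55]. Speed limits (rad/s): [2.22, 2.22, 2.57, 3.14, 3.14, 3.14].

## Interface

Orientations are given as a unit quaternion [w, x, y, z].
In Python, from rig import bot gives the robot as it stands. Calls block until the motion is done:
- bot.move_to(position, orientation): joint-space move of the TCP to a pose.
- bot.servo_line(position, attitude=None, speed=150, until_force=None): straight line of the TCP; attitude=None keeps the orientation; speed is the mean speed in mm/s. With until_force (N) it stops when the force on the tool has changed by that much, and returns True; else False.
- bot.move_joints(angles): joint-space move.
- bot.move_gripper(opening, grip_force=None): finger opening in mm; grip_force is the grip in N (None keeps the last); returns when the fingers have stopped.
- bot.dwell(seconds).
- bot.ik(position, orientation): joint angles nearest the present ones, or None.
- bot.read_state(): the state.
- bot.read_camera(name): name is "scene" or "top" or "wrist"; returns a dict with "image" (400x640x3 uint8, blue, green, red), "depth" (400x640 float32, mm along the optical axis (not along the pixel's ray), 0 where there is no reading), "fovy" (degrees; the focal length in pixels is half the picture's height over the tangent of half this angle, whatever the lens; pixels are square), "cx", "cy" (the principal point, pixels), "eye" and "attitude" of the camera in the world; the wrist camera has in their place "mount" (4x4, takes a point from camera to tool coordinates, whose origin is the TCP and whose axes are the flange's). Camera axes: x right, y down, z forward; pixel columns grow to the right and rows downward; lengths in mm; the calibration is good to about 2 mm. The wrist camera is an equidistant fisheye: a pixel r from the principal point sees the ray r / f radians off the axis. A picture is of the moment at which its call begins: read the wrist's pose just before it.
A pose or a line that the arm cannot do raises bot.MotionError and nothing moves.
- bot.finish_job(): hands the job in; it is judged then, once.
The state is a dict: "clock": time; "joint_positions": joint angles; "qvel": joint speeds; "effort": joint torques, N m; "ee_pos": TCP position; "tool_rot": TCP orientation; "ft_force": force on the tool from outside, world axes, zero at the start; "moment": the same for the moment, N m; "grip_width": finger opening in mm; "grip_force": force on a finger pad.
Only numpy, scipy, OpenCV 4.12 (cv2) and the standard library are available. Lean on these libraries where they do the work, as an engineer would, in place of code of your own. Each camera call takes 0.05 s, during which the arm holds its last target. There are 200 camera calls.

## Working session

There is one attempt and no reset: what is moved stays moved. The work goes in short steps, each a Python script; the robot and the scene stay as the last script left them, time stands still between calls to the robot, and variables do not carry over. Pictures are saved under pics/ and viewed, at most 14 in all, crops included, and the job is handed in when it is done.

```bash
mkdir -p pics; ls
python3 - <<'E'
from rig import bot
import cv2,numpy as np
for n in ("top","scene"):
    c=bot.read_camera(n); cv2.imwrite(f"pics/{n}0.png",c["image"])
    np.savez(f"{n}0.npz",**{k:np.asarray(v) for k,v in c.items()})
    print(n,c["fovy"],c["cx"],c["cy"],c["eye"],c["attitude"],(c["depth"]>0).mean())
s=bot.read_state();print(s["clock"],s["ee_pos"],s["tool_rot"],s["grip_width"],bot.tip_reach)
E
```

```text
pics
top 44.74240295096279 324.51153947951127 203.5624367052749 [ 496.33440629   10.70125684 1429.34926305] [-0.01400719  0.71228732 -0.70118421  0.02812958] 0.996046875
scene 46.18238791698197 327.2993711633998 192.5550166177929 [1215.19295856  453.22508455  945.36601392] [-0.17490031  0.42102033  0.82640722 -0.33045857] 0.9960234375
0.1 [ 189.47463659 -516.12827833  249.78598991] [-5.19046137e-04  9.84571478e-01  1.74982094e-01 -4.53369908e-05] 85.32531965840411 19.0
```

View pics/top0.png

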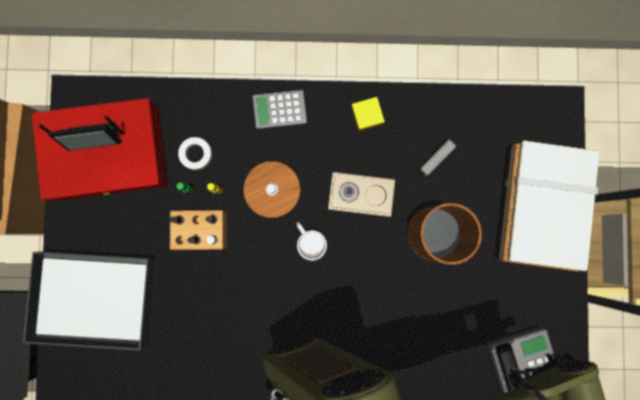

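View pics/scene0.png

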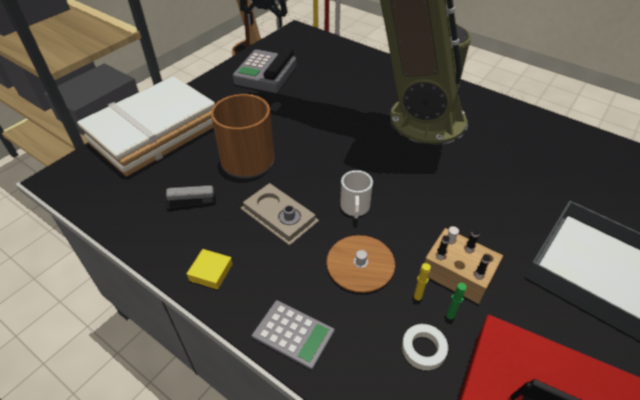

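Top view:
- Stand at (198,230), with dark caps at about (177,219), (211,219), (180,239), (195,239). The white glue stick is at (211,239). The well at (196,219) is unclear.
- Look-alikes to leave alone: green marker at (183,187), yellow marker at (213,187).
- Tray: one eraser at (349,190), and an apparently empty recess at (375,195).
- Lid at (272,189), canister mouth at (446,233), mug at (312,244), tape at (195,153), stapler at (438,157).

I'll check the choice in a close crop.

```bash
cat > h.py <<'E'
import numpy as np,cv2
from scipy.spatial.transform import Rotation as R
def rot(q): return R.from_quat(np.r_[q[1:],q[0]]).as_matrix()
def cloud(c):
    f=200/np.tan(np.radians(float(c["fovy"]))/2)
    v,u=np.mgrid[:400,:640]; d=c["depth"]
    P=np.dstack([(u-c["cx"])/f*d,(v-c["cy"])/f*d,d])
    return P@rot(c["attitude"]).T+c["eye"]
def ray(c,px,z):
    f=200/np.tan(np.radians(float(c["fovy"]))/2)
    p=np.atleast_2d(px); d=np.c_[(p-[c["cx"],c["cy"]])/f,np.ones(len(p))]@rot(c["attitude"]).T
    return (c["eye"]+d*((z-c["eye"][2])/d[:,2])[:,None])[:,:2]
E
python3 - <<'E'
from h import *
t=np.load("top0.npz");s=np.load("scene0.npz")
a=cv2.resize(t["image"][200:260,160:240],None,fx=5,fy=5,interpolation=cv2.INTER_CUBIC)
b=cv2.resize(s["image"][220:310,415:510],None,fx=4,fy=4,interpolation=cv2.INTER_CUBIC)
o=np.zeros((360,780,3),np.uint8);o[:300,:400]=a;o[:360,400:780]=b;cv2.imwrite("pics/crop.png",o)
P=cloud(t)
for n,(u,v) in dict(desk=(240,300),lid=(255,195),knob=(272,189),traytop=(360,190),rec=(375,196),er=(349,190),floor=(440,235),mugrim=(312,244),m1=(177,219),m2=(195,219),m3=(211,219),m4=(180,239),m5=(195,239),gl=(211,239),grn=(183,187),yel=(213,187),tape=(183,153),stap=(438,157),book=(550,200),base=(330,365)).items():
    print(n,P[v,u].round(0))
E
```

```text
desk [298. 223.   5.]
lid [603. 186.  12.]
knob [618. 134.  45.]
traytop [ 621. -119.   27.]
rec [ 606. -165.   10.]
er [619. -85.  51.]
floor [ 495. -358.    5.]
mugrim [463.  18.   3.]
m1 [527. 380. 120.]
m2 [530. 355.  24.]
m3 [528. 287. 130.]
m4 [472. 398.  18.]
m5 [474. 332. 112.]
gl [474. 292. 100.]
grn [613. 368. 115.]
yel [615. 286. 119.]
tape [721. 396.  22.]
stap [ 718. -341.   49.]
book [ 597. -646.   87.]
base [245. -23. 489.]
```

View pics/crop.png

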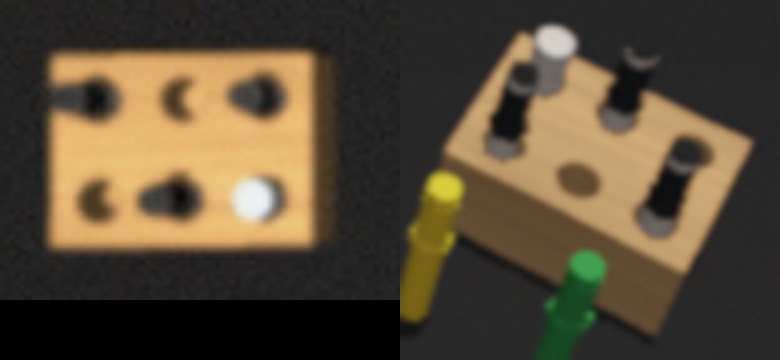

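The crop shows three black-capped markers: far-left (177,219), far-right (211,219) and near-middle (195,239). It also shows the glue stick near-right (211,239) and two empty wells. The free-standing green and yellow ones are the look-alikes. Only one eraser is present. Next I'll measure everything.

```bash
cat >> h.py <<'E'
def circ(p):
    A=np.c_[2*p,np.ones(len(p))]; 
    for _ in range(6):
        s=np.linalg.lstsq(A,(p**2).sum(1),rcond=None)[0]; r=np.sqrt(s[2]+s[0]**2+s[1]**2)
        e=abs(np.linalg.norm(p-s[:2],axis=1)-r); k=e<max(2.5,np.percentile(e,85)); p=p[k];A=A[k]
    return s[:2].round(1),r.round(1),len(p)
def blob(P,m,near,rad):
    m=m&(np.hypot(P[...,0]-near[0],P[...,1]-near[1])<rad)
    m=cv2.morphologyEx(m.astype(np.uint8),cv2.MORPH_CLOSE,np.ones((3,3)))
    cs,_=cv2.findContours(m,cv2.RETR_EXTERNAL,cv2.CHAIN_APPROX_NONE)
    return max(cs,key=cv2.contourArea)[:,0,:].astype(float)
E
cat > meas.py <<'E'
from h import *
import sys
for n in ("top","scene"):
    c=np.load(f"{n}{sys.argv[1]}.npz");P=cloud(c);z=P[...,2]
    def show(k,near,rad,lo,hi,zp,rect=False):
        try:
            q=ray(c,blob(P,(z>lo)&(z<hi),near,rad),zp)
            print(n,k,cv2.minAreaRect(q.astype(np.float32)) if rect else circ(q))
        except Exception as e: print(n,k,e)
    show("rim",(485,-365),120,160,200,180); show("lid",(610,136),110,9,60,15)
    show("knob",(618,134),40,30,60,46); show("stand",(500,340),105,55,78,66,True)
    for k,p in dict(mFL=(525,385),mFR=(525,291),mNM=(474,335),glue=(474,290)).items():
        m=(z>(88 if k=="glue" else 108))&(z<140)&(np.hypot(P[...,0]-p[0],P[...,1]-p[1])<24)
        print(n,k,np.median(P[m],0).round(0),m.sum())
    m=(z>42)&(z<65)&(np.hypot(P[...,0]-619,P[...,1]+85)<30);print(n,"er",P[m].mean(0).round(1),m.sum())
    show("tray",(612,-125),120,20,34,26,True)
E
python3 meas.py 0
```

```text
top rim (array([ 499.8, -338.6]), np.float64(78.3), 171)
top lid (array([621. , 138.5]), np.float64(80.2), 157)
top knob (array([620.8, 137.5]), np.float64(12.0), 23)
top stand ((499.7119140625, 340.98712158203125), (103.097412109375, 145.108642578125), 0.9170214533805847)
top mFL [526. 386. 128.] 52
top mFR [528. 293. 129.] 48
top mNM [472. 338. 128.] 49
top glue [474. 293. 101.] 59
top er [615.5 -85.3  52.6] 90
top tray ((611.89453125, -124.98566436767578), (172.0408477783203, 96.08734130859375), 84.0606918334961)
scene rim (array([ 510.7, -333. ]), np.float64(88.3), 71)
scene lid (array([624. , 138.6]), np.float64(81.3), 179)
scene knob (array([627.3, 141.1]), np.float64(16.0), 25)
scene stand ((505.94976806640625, 340.69219970703125), (117.32072448730469, 144.2665557861328), 1.6885560750961304)
scene mFL [533. 388. 127.] 104
scene mFR [536. 295. 127.] 94
scene mNM [479. 341. 126.] 93
scene glue [480. 295. 101.] 92
scene er [620.9 -83.5  52.7] 109
scene tray ((615.2059936523438, -124.00169372558594), (177.15818786621094, 100.14752960205078), 84.00456237792969)
```

```bash
cat > act.py <<'E'
from h import *
from rig import bot
CAN=np.array([499.8,-338.6])
def down(yaw):  # tool down, closing line turned by yaw from world y
    q=(R.from_euler("z",yaw)*R.from_quat([1,0,0,0])).as_quat(); return [q[3],q[0],q[1],q[2]]
def go(xy,z,yaw=0): bot.move_to([xy[0],xy[1],z],down(yaw))
def lin(xy,z,speed=150,f=None): return bot.servo_line([xy[0],xy[1],z],None,speed,f)
def st(m):
    s=bot.read_state(); print(m,"t%.1f"%s["clock"],s["ee_pos"].round(1),"w%.1f f%.1f"%(s["grip_width"],s["grip_force"]),np.round(s["ft_force"],1))
def pick(xy,z,yaw,opening,force,up=320):
    bot.move_gripper(opening); go(xy,up,yaw); lin(xy,z+30,250); print("contact",lin(xy,z,60,12)); st("down")
    bot.move_gripper(0,force); st("grip"); lin(xy,up,200); st("up")
def drop(xy,z,opening,yaw=0):
    go(xy,320,yaw); st("over"); lin(xy,z,200); st("in"); bot.move_gripper(opening); bot.dwell(.2); lin(xy,320,250)
def snap(i):
    for n in ("top","scene"):
        c=bot.read_camera(n); cv2.imwrite(f"pics/{n}{i}.png",c["image"]); np.savez(f"{n}{i}.npz",**{k:np.asarray(v) for k,v in c.items()})
E
python3 - <<'E'
from act import *
pick((616,-85),48,0,60,50); drop(CAN,130,60)
E
```

```text
contact False
down t4.4 [616.1 -85.   48. ] w59.8 f0.0 [-0.9  0.1 -0.1]
grip t4.8 [616.3 -85.1  48.6] w28.2 f49.4 [-0.4 -0.1  4.5]
up t6.3 [615.8 -84.9 318.9] w28.7 f49.3 [-0.6  0.4 -0.4]
over t7.4 [ 500.4 -337.7  319.9] w28.2 f49.3 [-0.2  0.1 -0.8]
in t8.5 [ 500.3 -338.7  131.3] w28.8 f49.3 [-0.4  0.5  0.1]
```

```bash
python3 - <<'E'
from act import *
print("FR");pick((528,294.5),112,0,45,50)
w=bot.read_state()["grip_width"]
if w>10: drop(CAN+[0,-20],145,50)
go((560,0),420); snap(1)
E
python3 meas.py 1
python3 - <<'E'
import cv2,numpy as np
t=cv2.imread("pics/top1.png")
o=np.hstack([cv2.resize(t[195:275,150:230],(400,400)),cv2.resize(t[190:280,400:490],(400,400))]);cv2.imwrite("pics/c1.png",o)
E
```

```text
FR
contact False
down t14.1 [528.1 294.6 112. ] w45.0 f0.0 [-0.8  0.6  0.3]
grip t14.4 [528.2 294.6 112.5] w16.6 f48.7 [-0.2  0.6  4.8]
up t15.6 [527.8 294.4 318.7] w16.7 f48.7 [-0.1 -0.6 -0.2]
over t18.0 [ 500.3 -357.9  320. ] w16.8 f48.7 [ 0.2  0.3 -0.5]
in t19.0 [ 501.1 -358.7  147.9] w16.6 f55.7 [-1.5  3.4 24. ]
top rim (array([ 499.7, -338.6]), np.float64(78.3), 171)
top lid (array([621.1, 139.4]), np.float64(79.5), 97)
top knob (array([620.8, 137.7]), np.float64(11.9), 23)
top stand ((499.8349304199219, 340.1925048828125), (103.09541320800781, 146.7571258544922), 0.8281447291374207)
top mFL [526. 386. 128.] 51
top mFR [nan nan nan] 0
top mNM [472. 339. 128.] 48
top glue [474. 294. 101.] 59
top er [nan nan nan] 0
top tray ((607.9223022460938, -162.2191162109375), (97.1517333984375, 96.10688781738281), 84.06005859375)
scene rim (array([ 509.4, -332. ]), np.float64(88.1), 76)
scene lid (array([624.1, 138.5]), np.float64(81.3), 178)
scene knob (array([628.8, 138.8]), np.float64(16.3), 23)
scene stand ((505.9317626953125, 340.5818176269531), (117.81204223632812, 144.3792724609375), 1.4172487258911133)
scene mFL [533. 388. 126.] 105
scene mFR [nan nan nan] 0
scene mNM [479. 341. 125.] 94
scene glue [480. 294. 101.] 93
scene er [nan nan nan] 0
scene tray ((615.4795532226562, -124.30720520019531), (176.672119140625, 100.46892547607422), 84.11140441894531)
  return _methods._mean(a, axis=axis, dtype=dtype,
  ret = um.true_divide(
meas.py:15: RuntimeWarning: Mean of empty slice.
  m=(z>42)&(z<65)&(np.hypot(P[...,0]-619,P[...,1]+85)<30);print(n,"er",P[m].mean(0).round(1),m.sum())
```

View pics/c1.png

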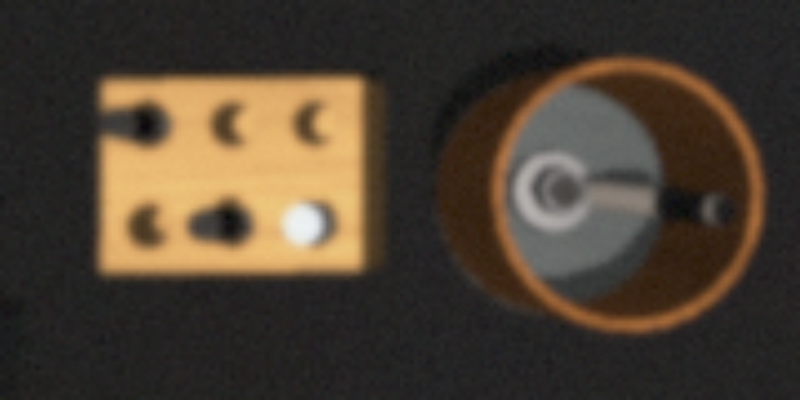

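The left half shows the stand with two markers and the glue stick remaining. The right half shows the eraser near the canister's centre (550,190) and the first marker leaning inside on the right (715,210). I'll drop the other two at the ±x sides.

```bash
python3 - <<'E'
from act import *
def drop(xy,z,opening):
    go(xy,320); lin(xy,200,250); print("hit",lin(xy,z,80,8)); st("in"); bot.move_gripper(opening); bot.dwell(.2); lin(xy,320,250)
print("FL");pick((527,386.5),112,0,45,50)
if bot.read_state()["grip_width"]>10: drop(CAN+[38,5],145,35)
print("NM");pick((472.5,340),112,np.pi/2,45,50)
if bot.read_state()["grip_width"]>10: drop(CAN+[-38,5],145,35)
go((450,0),420); snap(2)
E
python3 meas.py 2 2>/dev/null
python3 - <<'E'
import cv2,numpy as np
t=cv2.imread("pics/top2.png")
o=np.hstack([cv2.resize(t[130:275,150:310],(480,435)),cv2.resize(t[190:280,400:490],(320,435))]);cv2.imwrite("pics/c2.png",o)
E
```

```text
FL
contact False
down t25.2 [527.1 386.6 112. ] w44.6 f0.0 [0.1 0.1 0.3]
grip t25.5 [527.2 386.6 112.5] w16.8 f48.7 [ 0.5 -0.9  2.6]
up t26.7 [526.8 386.4 318.6] w16.8 f48.7 [ 0.3  0.1 -0.6]
hit False
in t30.7 [ 538.  -333.7  145.4] w16.6 f49.4 [-0.2  0.4 -0.5]
NM
contact False
down t36.3 [472.6 340.  112. ] w44.9 f0.0 [-0.7  0.  -0.8]
grip t36.6 [472.7 340.1 112.5] w16.9 f48.7 [-0.  -0.3  2.6]
up t37.8 [472.3 339.8 318.7] w16.5 f48.7 [-0.1 -0.2 -0.4]
hit False
in t41.7 [ 461.9 -333.7  145.3] w16.4 f49.4 [0.2 0.4 0.4]
top rim (array([ 499.8, -338.6]), np.float64(78.4), 169)
top lid (array([590.2, 140.5]), np.float64(80.2), 156)
top knob (array([590.1, 139.8]), np.float64(11.5), 24)
top stand ((499.7119140625, 340.98712158203125), (103.097412109375, 145.108642578125), 0.9170214533805847)
top mFL [nan nan nan] 0
top mFR [nan nan nan] 0
top mNM [nan nan nan] 0
top glue [474. 293. 102.] 59
top er [nan nan nan] 0
top tray ((611.8245849609375, -125.05509185791016), (171.88279724121094, 96.2258071899414), 84.07763671875)
scene rim (array([ 510.6, -333.4]), np.float64(87.8), 71)
scene lid (array([593. , 140.6]), np.float64(81.3), 171)
scene knob (array([598.4, 140.1]), np.float64(16.6), 22)
scene stand ((505.67236328125, 340.6973876953125), (116.66338348388672, 144.3798065185547), 1.7409303188323975)
scene mFL [nan nan nan] 0
scene mFR [nan nan nan] 0
scene mNM [nan nan nan] 0
scene glue [480. 295. 101.] 96
scene er [nan nan nan] 0
scene tray ((615.6488647460938, -123.96944427490234), (177.3788299560547, 100.73635864257812), 84.11140441894531)
```

View pics/c2.png

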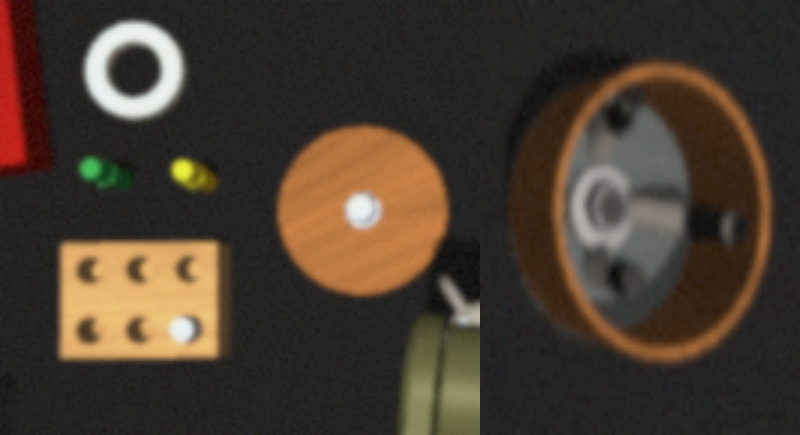

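All three markers and the eraser are in the canister, with only the glue stick left in the stand. The lid was knocked to (590,140) and still lies flat. I'll fetch it now.

Run:
```python
from act import *
L=(590.2,140.3)
pick(L,38,0,60,90,350)
if bot.read_state()["grip_width"]>20:
    go(CAN,350); st("over"); lin(CAN,230,150); bot.dwell(.3); st("pre")
    print("hit",lin(CAN,209,25,12)); bot.dwell(.2); st("set")
```

```text
contact False
down t47.6 [590.3 140.3  38. ] w60.1 f0.0 [ 0.4  0.7 -1.1]
grip t48.0 [590.5 140.3  38.7] w23.6 f87.9 [-2.2 -0.1  5.6]
up t49.7 [590.  140.3 349. ] w23.4 f88.3 [ 0.4  0.3 -2.5]
over t51.5 [ 500.4 -337.8  350. ] w23.2 f88.3 [-0.3 -0.  -2.6]
pre t52.8 [ 499.9 -338.7  230.5] w23.7 f88.3 [-0.2  0.2 -2.5]
hit True
set t53.5 [ 499.9 -338.9  217.7] w23.6 f89.2 [-1.2 -0.2  6.8]
```

Run:
```python
from act import *
s=bot.read_state(); print(s["moment"],s["ft_force"])
snap(3); w=bot.read_camera("wrist"); np.savez("wrist3.npz",**{k:np.asarray(v) for k,v in w.items()})
print(w["mount"],w["fovy"],w["cx"],w["cy"])
a=cv2.imread("pics/scene3.png")[70:200,180:320]; t=w["image"]
o=np.zeros((400,800,3),np.uint8); o[:371,:400]=cv2.resize(a,(400,371),interpolation=cv2.INTER_CUBIC); o[:250,400:]=cv2.resize(t,(400,250)); cv2.imwrite("pics/c3.png",o)
```

```text
[ 0.57030997  0.17525352 -0.01090253] [-1.21973136 -0.24120051  6.7937211 ]
[[ 1.15064136e-04 -9.46413503e-01 -3.22957378e-01  8.32635087e+01]
 [ 9.99999936e-01  2.18690707e-04 -2.84581545e-04  9.46179393e-01]
 [ 3.39959594e-04 -3.22957325e-01  9.46413467e-01 -1.23700121e+02]
 [ 0.00000000e+00  0.00000000e+00  0.00000000e+00  1.00000000e+00]] 65.70646984690485 319.4123333930679 198.5168216415829
```

View pics/c3.png

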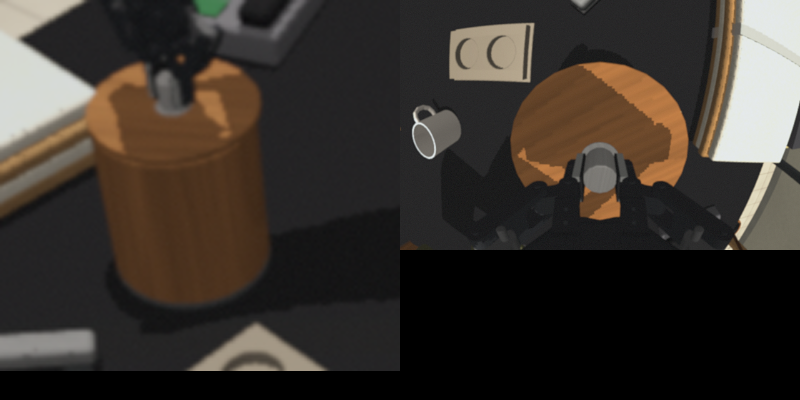

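The scene view (left half) shows the lid on the canister but standing proud and off centre (disc about (175,110)). The wrist view (right half) shows the full disc outline at about (600,140), which I can fit. The contact moment suggests it bears on the +y side.

```bash
cat > wl.py <<'E'
from h import *
from scipy.optimize import least_squares
def wrist_lid(w,pos,q,z):
    hsv=cv2.cvtColor(w["image"],cv2.COLOR_BGR2HSV)
    m=cv2.inRange(hsv,(4,90,40),(20,255,255)); m[:,:150]=0; m[:,460:]=0
    m=cv2.morphologyEx(m,cv2.MORPH_OPEN,np.ones((3,3)))
    c=max(cv2.findContours(m,cv2.RETR_EXTERNAL,cv2.CHAIN_APPROX_NONE)[0],key=cv2.contourArea)[:,0]
    p=c[c[:,1]<225].astype(float)
    f=200/np.tan(np.radians(float(w["fovy"]))/2)
    d=p-[w["cx"],w["cy"]]; r=np.linalg.norm(d,axis=1); th=r/f
    D=np.c_[d/r[:,None]*np.sin(th)[:,None],np.cos(th)]
    M=w["mount"]; Rt=rot(q); D=D@M[:3,:3].T@Rt.T; e=pos+Rt@M[:3,3]
    P=(e+D*((z-e[2])/D[:,2])[:,None])[:,:2]
    out=[]
    for rad in (82,None):
        fn=lambda s:np.linalg.norm(P-s[:2],axis=1)-(rad or s[2])
        s=least_squares(fn,[*pos[:2],82],loss="soft_l1",f_scale=1).x; out.append((s.round(1),np.median(abs(fn(s))).round(2)))
    return out,len(P)
E
python3 - <<'E'
from wl import *
from rig import bot
s=bot.read_state(); w=dict(np.load("wrist3.npz"))
for z in (189,193): print(wrist_lid(w,s["ee_pos"],s["tool_rot"],z))
print(s["ee_pos"])
# scene: disc edge widths and wall edges below
c=np.load("scene3.npz"); h=cv2.cvtColor(c["image"],cv2.COLOR_BGR2HSV); P=cloud(c)
m=cv2.inRange(h,(4,80,25),(20,255,255)); m[:, :205]=0
for v in range(96,134,4):
    u=np.where(m[v,:285])[0]; print(v,u.min(),u.max())
E
```

```text
([(array([ 500.6, -339.6,   82. ]), np.float64(0.36)), (array([ 498.5, -339.5,   83.7]), np.float64(0.19))], 380)
([(array([ 500.2, -339.5,   82. ]), np.float64(0.2)), (array([ 500.8, -339.5,   81.5]), np.float64(0.18))], 380)
[ 499.89781261 -338.89826087  217.72294714]
96 218 266
100 213 270
104 212 271
108 210 271
112 206 270
116 205 270
120 205 270
124 210 271
128 205 271
132 205 271
```

The wrist fit puts the lid at (500.2,-339.5), z≈179, which is level and resting on the rim. The contact moment points to the +y side, so I'll step away from the contact and retry.

Run:
```python
from act import *
p=CAN.copy()
for i in range(6):
    lin(p,222,60); bot.dwell(.3); b=bot.read_state()
    hit=lin(p,209,25,12); bot.dwell(.2); s=bot.read_state()
    dF=s["ft_force"]-b["ft_force"]; dM=s["moment"]-b["moment"]
    r=np.array([-dM[1],dM[0]])/max(dF[2],1)*1000
    print(i,p.round(1),hit,s["ee_pos"].round(1),"dF",dF.round(1),"contact",r.round(0),"w%.1f"%s["grip_width"])
    if s["ee_pos"][2]<213: break
    p=p-1.5*r/max(np.linalg.norm(r),1)
    if np.linalg.norm(p-CAN)>8: break
```

```text
0 [ 499.8 -338.6] True [ 500.  -338.9  217.7] dF [-1.1 -1.4  9.3] contact [-12.  59.] w23.5
1 [ 500.1 -340.1] True [ 500.1 -340.   210.7] dF [-2.  -0.7  9. ] contact [-5.  4.] w23.5
```

The lid dropped in, with the TCP at 210.7 against an expected 210.5. I'll release, back off and verify.

Run:
```python
from act import *
bot.move_gripper(60); st("open"); p=bot.read_state()["ee_pos"]; bot.servo_line([p[0],p[1],330],None,100); go((450,60),420); bot.dwell(.3); snap(4)
c=np.load("top4.npz");P=cloud(c);z=P[...,2]
d=np.hypot(P[...,0]-500,P[...,1]+340)
print("disc",circ(ray(c,blob(P,(z>170)&(z<260),(500,-340),120),187)), "knob",circ(ray(c,blob(P,(z>205)&(z<240),(500,-340),40),218)))
m=(d<72)&(d>22)&(z>150); X=P[m]; k=np.linalg.lstsq(np.c_[X[:,:2]-[500,-340],np.ones(len(X))],X[:,2],rcond=None)[0]; print("plane tilt,z",k,"n",m.sum())
t=c["image"];s=np.load("scene4.npz")["image"]
cv2.imwrite("pics/c4.png",np.hstack([cv2.resize(t[130:280,150:490],(500,221)),cv2.resize(s[70:200,180:320],(240,221))]))
st("end")
```

```text
open t56.4 [ 499.8 -339.8  209.9] w60.0 f0.0 [-0.1 -0.2 -0.4]
disc (array([ 499.9, -337.9]), np.float64(80.6), 178) knob (array([ 499.5, -336.5]), np.float64(12.6), 30)
plane tilt,z [2.14928685e-05 1.60335204e-03 1.86288582e+02] n 2221
end t59.7 [450.1  59.8 419.9] w60.0 f0.0 [ 0.7  0.4 -0.8]
```

View pics/c4.png

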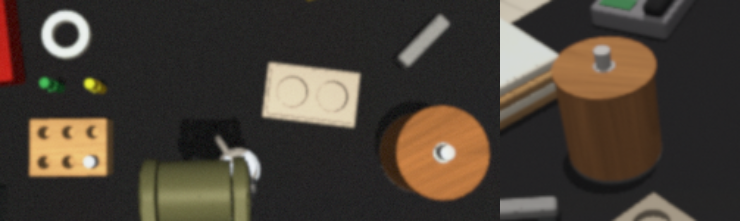

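The lid is home: disc top at z 186.3 (187 expected), tilt 0.0016 rad. The tray is empty, the glue stick is still in the stand, and the other things haven't moved.

```bash
python3 -c "
from rig import bot
print(bot.finish_job())"
```

```text
the job is handed in; nothing more can be done
None
```

All three markers and the one eraser present are in the canister, the lid is seated and level, the glue stick and the other things are where they were, and the job is handed in at about 60 s (no verdict was returned).

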